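# Set the clear reference cell in the light-barrier tester

### The arm

A 6-joint arm with a two-finger parallel gripper is mounted at the origin on the work surface. World frame = base frame: x ahead of the robot, y to its left, z up, the work surface at z = 0. Lengths are in m, angles in degrees, forces in N, time in s.
With the tool pointing down it reaches from about 0.275 to 0.975 m from the base axis. Payload 8.4 kg.
Tool frame: the origin (TCP) lies at the very end of the fingers, on their centre line; the grasp point (between the pads) lies 19 mm behind it; z points along the fingers, x is the direction in which the jaws open and shut, and the axes are right-handed (so a half turn about z gives the same grasp; the last joint's range is limited). The gripper opens to 92 mm and grips with 3 to 60 N. Pads are 20 mm wide; open, the fingers measure 128 mm over their backs; the gripper's body (75 mm by 189 mm) begins 69 mm behind the grasp point.
Start: joints at [73.029, 20.225, 93.587, -0, 66.188, -0.138], TCP at [0.181, 0.598, 0.215] pointing down, gripper open.
Joint ranges: [-150.9, 150.9], [-52.94, 120.26], [3.33, 152.33], [-74.26, 254.26], [0, 154.13], [-172.89, 172.89]. Speed limits (degrees/s): [127.2, 127.2, 159.86, 180, 180, 180].

### API

Orientations are given as a 3x3 rotation matrix whose columns are the frame's x, y, z axes.
In Python, from plant import sensors, camera, camera_params, workorder gives the robot as it stands. The module is installed in compiled form; this text tells all that it offers.
- The arm moves only by the tool step_arm, never from a script. Its argument "motion" is a list of rows, each a list of 7 numbers: the opening, from 0 (shut) to 1 (fully open), then the shift along the tool's x, y, z in m, then the turn, a rotation vector about the tool's x, y, z in degrees. A call has 1 to 12 rows; each row shifts and turns the commanded pose from where the row before left it, along the tool's axes as they then stand; what a row does not reach is not made up. A row lasts 1/8 s, in which the tool goes at most 62.5 mm and 10.7 degrees, less where a joint would pass 70% of its speed; a pose out of reach is approached as far as the arm can. A call with a gripper value outside its range is refused whole. The fingers move at their own pace and stop on an object; "force" is the grip in N (left out, the last holds). Time passes only in rows, so rows that do not move let the fingers close. It gives the time, the measured TCP pose, the force and the opening at its end, in the units of the state.
- sensors.get_state(): the state, without advancing time (a new reading comes with each control period).
- camera(name): name is "side" or "top" or "wrist"; returns the picture (400x640x3 uint8, red, green, blue); there is no depth.
- camera_params(name): a dict with "K" (3x3 intrinsics, pixels), "rvec" (rotation vector, rad) and "tvec" (3), from world to camera coordinates, as OpenCV has them. Camera axes: x right, y down, z forward; pixel columns grow to the right and rows downward; lengths in m; the calibration is good to about 2 mm. The wrist camera is an equidistant fisheye: a pixel r from the principal point sees the ray r / f radians off the axis. A picture is of the moment at which its call begins: read the wrist's pose just before it. camera_params takes no time and is no camera call; for the wrist camera it gives the pose at the moment of the call.
- workorder.hand_in(): hands the job in, once; it reports no verdict.
The state is a dict: "time": time; "joints": joint angles; "qd": joint speeds; "tau": joint torques, N m; "eef_pos": TCP position; "eef_rot": TCP orientation; "ft_force": force on the tool from outside, world axes, zero at the start; "ft_torque": the same for the moment, N m; "width": opening from 0.0 (shut) to 1.0 (fully open).
Only numpy, scipy, OpenCV 4.12 (cv2) and the standard library are available. Lean on these libraries where they do the work, as an engineer would, in place of code of your own. Each camera call takes 0.05 s, during which the arm holds its last target.

### The job

Take the clear reference cell (not the amber one) from the tray by its black handle, keeping the gripper off its clear part, and slide it down into the tester's square well with its two clear faces looking along the light path at the lamp and the receiver. Push it gently but firmly home until you feel it bear on the rubber rest at the bottom, and let go. Then slide the lamp's red shutter tab all the way open, leaving everything else as it stands.

Things in the scene. Friction and masses are not known exactly. Their poses are not given: they have to be found in the camera images.
- cell: Clear reference cell, 30 x 30 mm, 92 mm tall, 0.1 to 0.16 kg, upright; origin at the centre of its underside. Lower 50 mm: clear part, clear faces at +y and -y, black at +x and -x, foot tapered 1.5 mm. Above: black handle, 30 x 30 mm, grey ribs at +x and -x, white stripe on top along y.
- cell_glass: The clear lower part of the cell (0 to 50 mm above its underside), same frame as the cell: not to be touched by the fingers. It cracks when pushed on the rest with over 20 N, or when all its contacts with the tester (rest, plunger, walls, rim) add up to over 35 N
- amber_cell: Bystander: a cell of the same shape with amber faces and an orange stripe on top, standing in the same tray. Leave it
- tray: Fixed grey tray, 120 x 200 mm, floor 5 mm and rim 18 mm above the table; origin at the centre of its underside. The two cells stand in it about 96 mm apart
- tester: Fixed light-barrier tester: base plate 110 mm along x, 356 mm along y, top at 14 mm. Origin on the table under the middle of its square well. The light path runs along its y axis, 46 mm up: black lamp head at +y (top 76 mm, y 97 to 167 mm), grey receiver at -y (top 74 mm, from y -70 mm outward), with nothing but the low shutter guide (y 77 to 91 mm) between them and the well
- rest: Bush in the well's floor, origin on the well's axis 14 mm above the table. It carries a screw with a 20 mm rubber pad for the cell to stand on. The screw's setting differs each time and is not measured: pad top anywhere from 20 to 34 mm above the table. The rubber yields 1 mm per 10 N and is hard after 2.5 mm. Home means pushed on to it with 5 N or more beyond the drag, and left bearing on it
- well_mouth (a point): Centre of the well's mouth at its top, 64 mm above the table; axes as the tester's. The well: 60 x 60 mm aluminium block with a 32 x 32 mm hole, sides along the tester's x and y, widened by a 45 degree lead-in to 40 mm at the top; light slots in its +y and -y walls
- plunger_nose (a point): Brass spring plunger in the well's +x wall, 48 mm above the table: its round white nose stands 3 mm into the hole here and presses a black side of the cell towards the tester's -x with 6 to 8 N. From there down the cell drags with 1 to 10 N, and stays at whatever height it is left
- shutter_tab (a point): Centre of the red tab on the shutter in front of the lamp: 12 x 12 mm, 24 mm high, standing from 73 to 97 mm above the table, 84 mm from the well's axis towards +y. The steel guide below it tops out at 70 mm. It slides along the tester's +x axis
- shutter (a joint): Shutter travel in m: 0 shut (tab level with the well), 0.028 fully open (tab pushed along the tester's +x to its stop); slides with 2 N of friction and stays where left
- screwdriver: Bystander: yellow screwdriver, 180 mm, lying
- flask: Bystander: black flask, 68 mm across, 230 mm tall
- tin: Bystander: flat steel pellet tin, 64 mm across, 24 mm high
- phone: Bystander: phone, 75 x 155 x 9 mm
- tape: Bystander: blue roll of tape lying flat, 84 mm across, 19 mm high

How it is judged (in metres and radians):
On the way, in this order (a step that is already met when the one before it is completed fails the run):
1. the cell stands in the well with its clear faces square to the light path and is pushed on to the rest with at least 5 N (angle between the y axis of cell and the y axis of tester, either way round below 0.09 rad and horizontal distance between cell and well_mouth below 0.003 m and angle between cell's own z axis and vertical below 0.06 rad and contact force between cell and rest above 5 N), for 0.1 s.
2. with the cell let go, the shutter is slid open (value of joint shutter above 0.025 m and contact force between cell and the fingers below 0.1 N), for 0.1 s.
At the end, for the whole second after the job is handed in: the clear cell, let go and still, stands in the well: upright within 3 degrees, within 3 mm of the well's axis, clear faces within 3.4 degrees of square to the light path, bearing on the rubber rest with 0.8 N or more; shutter open by 25 of its 28 mm or more; amber cell within 10 mm of its start (angle between the y axis of cell and the y axis of tester, either way round below 0.06 rad and horizontal distance between cell and well_mouth below 0.003 m and angle between cell's own z axis and vertical below 0.05 rad and contact force between cell and rest above 0.8 N and value of joint shutter above 0.025 m and linear speed of cell below 0.01 m/s and distance of amber_cell from where it was at the start of the episode below 0.01 m); the robot touches nothing.
It fails at once if the cell is cracked: over 20 N on the rest, or over 35 N for all its contacts with the tester added up (contact force between cell and rest above 20 N or contact force between cell and tester above 35 N).
It fails at once if the fingers touch the clear part of the cell (contact force between the fingers and cell_glass above 0.2 N).
It fails at once if the shutter is opened before the cell stands on its rest (value of joint shutter above 0.006 m and contact force between cell and rest below 0.2 N).
It fails at once if the amber cell is moved by more than 10 mm (distance of amber_cell from where it was at the start of the episode above 0.01 m).
It fails at once if another bystander is moved by more than 20 mm (distance of any of screwdriver, flask, tin, phone, tape from where it was at the start of the episode above 0.02 m).
It also fails if it takes over 72 s, if anything falls off the work surface, if the arm or the gripper's body presses on something with over 40 N, if the wrist force passes 120 N, or if a joint passes its speed limit or range.

## Working session

There is one attempt and no reset: what is moved stays moved. The work goes in short steps, Python scripts to look and compute and a tool call to move; the robot and the scene stay as the last step left them, time stands still between calls to the robot, and variables do not carry over. Pictures are saved under pics/ and viewed, and the job is handed in when it is done.

Besides the shell and the picture viewer there is one more tool, called after "Request:" as a command line: name --pt "numbers of a row" for each row, then --argument value for the rest. step_arm: Moves the arm, as the interface text tells. Its arguments: {"type":"object","properties":{"motion":{"type":"array"},"force":{"type":"number"}},"required":["motion"]}

```bash
mkdir -p pics; python3 - <<'E'
from plant import sensors,camera,camera_params
import cv2
s=sensors.get_state();print(s)
for n in("side","top","wrist"):
    p=camera_params(n);print(n,p)
    cv2.imwrite(f"pics/{n}0.png",camera(n)[:,:,::-1])
E
```

```text
{'time': 0.0, 'joints': array([ 7.30296205e+01,  2.02631293e+01,  9.36298879e+01,  8.18357709e-04,
        6.61879748e+01, -1.38141293e-01]), 'qd': array([-0.06789441,  0.0087201 , -0.10319375, -0.02136792,  0.12586541,
        0.0209488 ]), 'tau': array([ 1.39401996e-03, -5.93841112e+01, -3.34211469e+01,  6.96253125e-02,
        2.34737381e-02, -7.67726669e-05]), 'eef_pos': array([0.18083499, 0.59773536, 0.21385063]), 'eef_rot': array([[ 2.89575626e-01,  9.57155043e-01, -4.25089267e-04],
       [ 9.57154093e-01, -2.89575938e-01, -1.34821009e-03],
       [-1.41354171e-03, -1.64671502e-05, -9.99999001e-01]]), 'ft_force': array([0.32141505, 1.01853817, 0.62816615]), 'ft_torque': array([0.03060952, 0.00175225, 0.0253068 ]), 'width': 1.001848488571798}
side {'K': array([[368.92643499,   0.        , 320.47651679],
       [  0.        , 368.92643499, 202.43336407],
       [  0.        ,   0.        ,   1.        ]]), 'rvec': array([ 2.07985813, -0.24674119,  0.10904617]), 'tvec': array([-0.59556761,  0.1347366 ,  1.02481401])}
top {'K': array([[506.30197115,   0.        , 327.03039878],
       [  0.        , 506.30197115, 196.06324696],
       [  0.        ,   0.        ,   1.        ]]), 'rvec': array([ 2.14710498, -2.13344011,  0.18298453]), 'tvec': array([-0.05128283,  0.59177778,  1.74705442])}
wrist {'K': array([[309.70691629,   0.        , 318.91682072],
       [  0.        , 309.70691629, 202.01622842],
       [  0.        ,   0.        ,   1.        ]]), 'rvec': array([-2.32382519, -1.72565542, -0.25316146]), 'tvec': array([-0.62344418, -0.03277346,  0.39283138])}
```

View pics/side0.png

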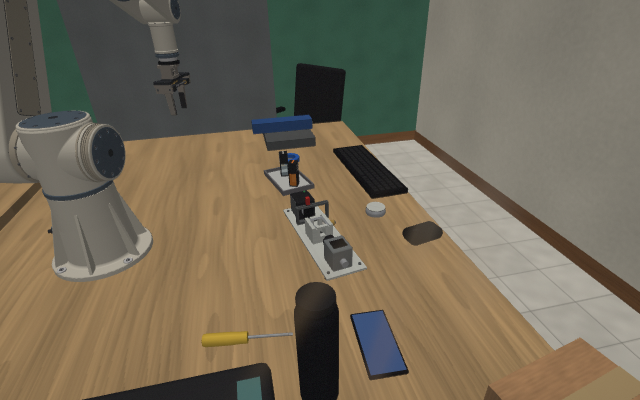

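View pics/top0.png

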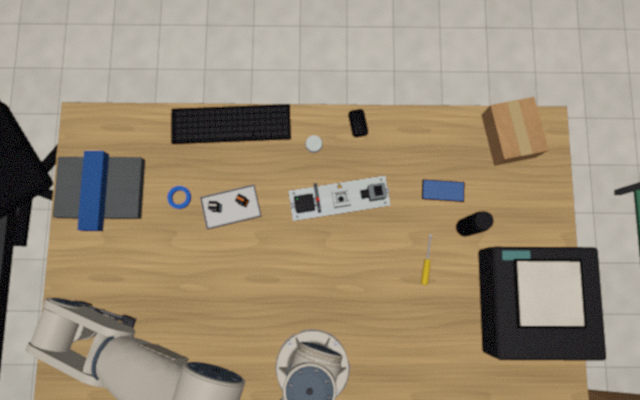

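View pics/wrist0.png

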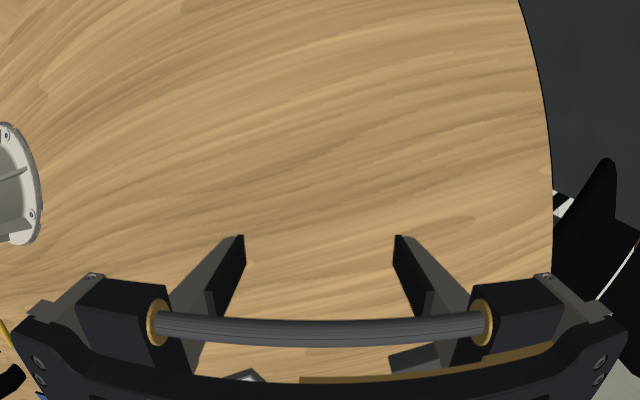

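The top view shows the tray at about (231,206). The clear cell is at (215,206), the amber one at (242,200), and the well at (341,198). The lamp is at +y on the left, at (304,203), and the receiver is at (376,191).

```bash
cat > h.py <<'E'
import numpy as np,cv2
from plant import sensors,camera,camera_params
def ray(p,uv,fish=False):
    K=p['K'];R=cv2.Rodrigues(p['rvec'])[0];c=-R.T@p['tvec']
    x=(uv[0]-K[0,2])/K[0,0];y=(uv[1]-K[1,2])/K[1,1]
    if fish:
        r=np.hypot(x,y);d=np.array([x/r*np.sin(r),y/r*np.sin(r),np.cos(r)]) if r>0 else np.array([0,0,1.])
    else: d=np.array([x,y,1.])
    return c,R.T@d
def at(p,uv,z,fish=False):
    c,d=ray(p,uv,fish);return c+d*(z-c[2])/d[2]
def proj(p,X,fish=False):
    K=p['K'];R=cv2.Rodrigues(p['rvec'])[0];q=R@np.asarray(X,float)+p['tvec']
    if fish:
        r=np.hypot(q[0],q[1]);t=np.arctan2(r,q[2]);x,y=q[0]/r*t,q[1]/r*t
    else:x,y=q[0]/q[2],q[1]/q[2]
    return np.array([K[0,0]*x+K[0,2],K[1,1]*y+K[1,2]])
E
python3 - <<'E'
from h import *
p=camera_params('top')
for n,uv,z in [('cell',(215,206.5),.097),('amber',(242,200),.097),('well',(341,198),.064),('lamp',(304,203),.076),('recv',(376,191),.074),('base c1',(290,186),.014),('c2',(386,177),.014),('c3',(390,207),.014),('c4',(293,220),.014)]:
    print(n,at(p,uv,z).round(4))
im=cv2.imread('pics/top0.png')
cv2.imwrite('pics/t1.png',cv2.resize(im[165:240,190:400],None,fx=3.8,fy=3.8,interpolation=cv2.INTER_CUBIC))
E
```

```text
cell [0.5451 0.337  0.097 ]
amber [0.5683 0.2453 0.097 ]
well [ 0.583  -0.0965  0.064 ]
lamp [0.5625 0.0328 0.076 ]
recv [ 0.6071 -0.2188  0.074 ]
base c1 [0.6338 0.0867 0.014 ]
c2 [ 0.6696 -0.2621  0.014 ]
c3 [ 0.5594 -0.2751  0.014 ]
c4 [0.5099 0.0738 0.014 ]
```

View pics/t1.png

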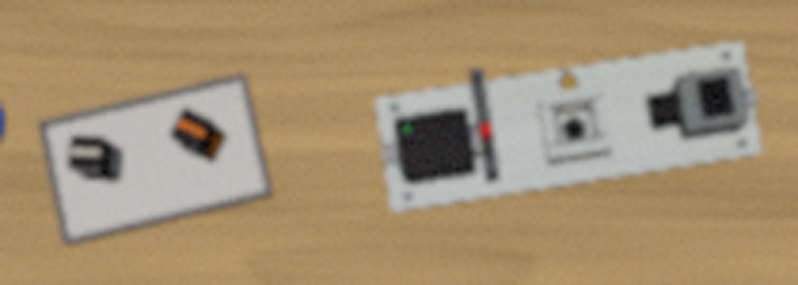

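```bash
python3 - <<'E'
from h import *
s=sensors.get_state();T=s['eef_rot']
p=camera_params('wrist');R=cv2.Rodrigues(p['rvec'])[0];c=-R.T@p['tvec']
print('cam in tool',T.T@(c-s['eef_pos']));print('axes in tool (cols cam x,y,z)\n',(T.T@R.T).round(3))
print(proj(p,s['eef_pos'],True))
tgt=np.array([0.50,0.30,0.30]);print(T.T@(tgt-s['eef_pos']))
E
```

```text
cam in tool [-0.0007879  -0.08236229 -0.17070558]
axes in tool (cols cam x,y,z)
 [[ 1.     0.    -0.   ]
 [-0.     0.957  0.289]
 [ 0.    -0.289  0.957]]
[320.21974907 250.39735048]
[-0.19276562  0.39171097 -0.08579268]
```

Request:
step_arm --pt "1 -0.023 0.051 -0.005 0 0 0" --pt "1 -0.023 0.051 -0.005 0 0 0" --pt "1 -0.023 0.051 -0.005 0 0 0" --pt "1 -0.023 0.051 -0.005 0 0 0" --pt "1 -0.023 0.051 -0.005 0 0 0" --pt "1 -0.023 0.051 -0.005 0 0 0" --pt "1 -0.023 0.051 -0.005 0 0 0" --pt "1 -0.023 0.051 -0.005 0 0 0" --pt "1 0 0 0 0 0 0" --pt "1 0 0 0 0 0 0"

```text
time: 1.4
eef_pos: [0.5178, 0.3039, 0.2542]
eef_rot: [[0.29, 0.957, -0.001], [0.957, -0.29, -0.0], [-0.0, -0.001, -1.0]]
ft_force: [-0.2, -1.0, -0.1]
width: 1.001
```

```bash
cat > look.py <<'E'
import sys
from h import *
s=sensors.get_state();p=camera_params('wrist');im=camera('wrist')
np.save('pics/%s.npy'%sys.argv[1],np.array([p],dtype=object),allow_pickle=True)
cv2.imwrite('pics/%s.png'%sys.argv[1],im[:,:,::-1]);print(s['time'],s['eef_pos'].round(4),s['eef_rot'].round(4).tolist(),s['width'],s['ft_force'].round(2))
E
python3 look.py w1
```

```text
1.4 [0.5178 0.3039 0.2542] [[0.2904, 0.9569, -0.001], [0.9569, -0.2904, -0.0], [-0.0003, -0.0009, -1.0]] 1.0005049496664868 [-0.24 -0.95 -0.14]
```

View pics/w1.png

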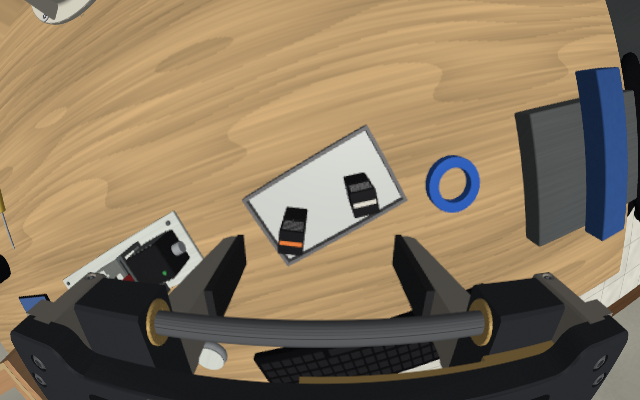

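```bash
python3 - <<'E'
from h import *
im=cv2.imread('pics/w1.png')
cv2.imwrite('pics/w1z.png',cv2.resize(im[160:265,265:395],None,fx=5,fy=5,interpolation=cv2.INTER_CUBIC))
E
```

```text
(no output)
```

View pics/w1z.png

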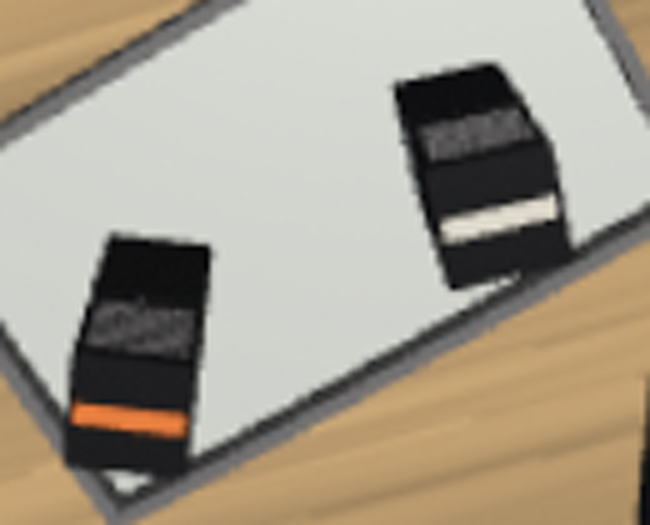

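```bash
python3 - <<'E'
from h import *
p=np.load('pics/w1.npy',allow_pickle=True)[0]
def z(u,v):return (265+u/5-.4,160+v/5-.4)
C=[at(p,z(*q),.097,True) for q in [(425,168),(550,145),(572,248),(452,288)]]
for c in C:print(c.round(4))
print(np.mean(C,0))
print([np.linalg.norm(C[i]-C[i-1]).round(4) for i in range(4)])
S=[at(p,z(*q),.097,True) for q in [(441,231),(558,208)]]
d=S[1]-S[0];print(S,np.mean(S,0),np.linalg.norm(d),np.degrees(np.arctan2(d[1],d[0])))
A=[at(p,z(*q),.097,True) for q in [(70,414),(188,427)]]
print('amber',np.mean(A,0))
E
```

```text
[0.5334 0.3335 0.097 ]
[0.5363 0.3616 0.097 ]
[0.561  0.3607 0.097 ]
[0.5622 0.332  0.097 ]
[0.54822081 0.34695287 0.097     ]
[np.float64(0.0289), np.float64(0.0282), np.float64(0.0247), np.float64(0.0286)]
[array([0.54843372, 0.33312644, 0.097     ]), array([0.55092335, 0.35981026, 0.097     ])] [0.54967853 0.34646835 0.097     ] 0.02679970419636783 84.66968560882634
amber [0.57212639 0.25179994 0.097     ]
```

The clear cell's stripe runs at about 84.7° and its top is centred near (0.5495, 0.3465). The two cells measure 97 mm apart, against the 96 mm given. I'll move above it, turn, and look closer.

Request:
step_arm --pt "1 0.025 0.009 0.02 0 0 0" --pt "1 0.025 0.009 0.02 0 0 0" --pt "0.7 0 0 0.035 0 0 -5.8" --pt "0.7 0 0 0.03 0 0 -5.7" --pt "0.7 0 0 0 0 0 0" --pt "0.7 0 0 0 0 0 0"

```text
time: 2.2
eef_pos: [0.5498, 0.3476, 0.1507]
eef_rot: [[0.094, 0.996, 0.001], [0.996, -0.094, 0.001], [0.001, 0.001, -1.0]]
ft_force: [0.4, -0.1, -0.3]
width: 0.695
```

```bash
python3 look.py w2; python3 - <<'E'
from h import *
im=cv2.imread('pics/w2.png')
cv2.imwrite('pics/w2z.png',cv2.resize(im[150:350,220:420],None,fx=3,fy=3,interpolation=cv2.INTER_CUBIC))
E
```

```text
2.2 [0.5498 0.3476 0.1507] [[0.094, 0.9956, 0.0008], [0.9956, -0.094, 0.0006], [0.0007, 0.0008, -1.0]] 0.6949464980266736 [ 0.44 -0.07 -0.29]
```

View pics/w2z.png

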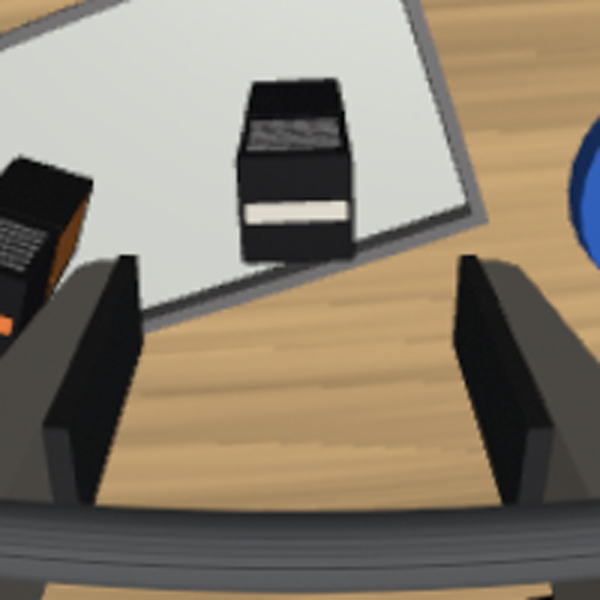

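```bash
python3 - <<'E'
from h import *
p=np.load('pics/w2.npy',allow_pickle=True)[0]
def z(u,v):return (220+u/3-.33,150+v/3-.33)
s=sensors.get_state();T=s['eef_rot']
for name,pts,h in [('top',[(240,156),(353,153),(354,258),(243,263)],.097),('stripe',[(245,213),(348,211)],.097)]:
    C=[at(p,z(*q),h,True) for q in pts]
    m=np.mean(C,0);d=C[1]-C[0]
    print(name,m,'tool',(T.T@(m-s['eef_pos'])).round(4),np.linalg.norm(d),np.degrees(np.arctan2(d[1],d[0])))
print(proj(p,s['eef_pos'],True), [np.linalg.norm(0) ])
E
```

```text
top [0.54888942 0.3469619  0.097     ] tool [-0.0009 -0.0014  0.0542] 0.028531058710901235 86.20009092150842
stripe [0.54979028 0.346619   0.097     ] tool [-0.0011 -0.0005  0.0542] 0.0265244482442586 85.79946355838307
[320.15728504 251.65426675] [np.float64(0.0)]
```

Request:
step_arm --pt "0.7 -0.001 -0.001 0.02 0 0 -0.7" --pt "0.7 0 0 0.025 0 0 0" --pt "0.7 0 0 0.025 0 0 0" --pt "0.7 0 0 0.018 0 0 0" --pt "0.7 0 0 0 0 0 0" --pt "0.7 0 0 0 0 0 0" --force 45

```text
time: 3.0
eef_pos: [0.5495, 0.3462, 0.0627]
eef_rot: [[0.081, 0.997, 0.001], [0.997, -0.081, 0.001], [0.001, 0.001, -1.0]]
ft_force: [0.2, 0.7, -0.1]
width: 0.698
```

```bash
python3 look.py w3
```

```text
3.0 [0.5495 0.3462 0.0627] [[0.081, 0.9967, 0.0013], [0.9967, -0.081, 0.0008], [0.0009, 0.0012, -1.0]] 0.6983688272629144 [ 0.24  0.72 -0.07]
```

View pics/w3.png

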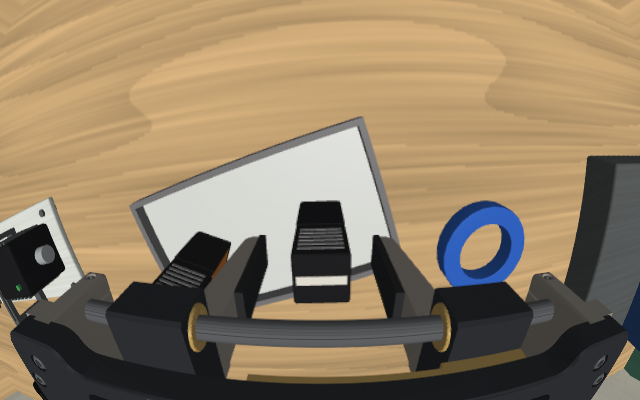

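The cell stands centred between the fingers, spanning cols 292–350 with pads at 266 and 373. The amber cell is clear on the left. I'll close the gripper now.

Request:
step_arm --pt "0 0 0 0 0 0 0" --pt "0 0 0 0 0 0 0" --pt "0 0 0 0 0 0 0" --pt "0 0 0 0 0 0 0" --pt "0 0 0 0 0 0 0" --pt "0 0 0 0 0 0 0"

```text
time: 3.8
eef_pos: [0.5489, 0.3458, 0.0617]
eef_rot: [[0.081, 0.997, 0.0], [0.997, -0.081, 0.0], [0.0, 0.0, -1.0]]
ft_force: [-0.8, 0.2, 2.1]
width: 0.32
```

Request:
step_arm --pt "0 0 0 -0.01 0 0 0" --pt "0 0 0 -0.03 0 0 0" --pt "0 0 0 -0.04 0 0 0" --pt "0 0 0 -0.04 0 0 0" --pt "0 0 0 0 0 0 0" --pt "0 0 0 0 0 0 0"

```text
time: 4.55
eef_pos: [0.5484, 0.3454, 0.1811]
eef_rot: [[0.081, 0.997, -0.001], [0.997, -0.081, -0.0], [-0.0, -0.001, -1.0]]
ft_force: [-0.2, 0.6, -1.9]
width: 0.323
```

```bash
python3 look.py w4
```

```text
4.55 [0.5484 0.3454 0.1811] [[0.0808, 0.9967, -0.0006], [0.9967, -0.0808, -0.0004], [-0.0004, -0.0005, -1.0]] 0.32260541664855497 [-0.19  0.57 -1.9 ]
```

View pics/w4.png

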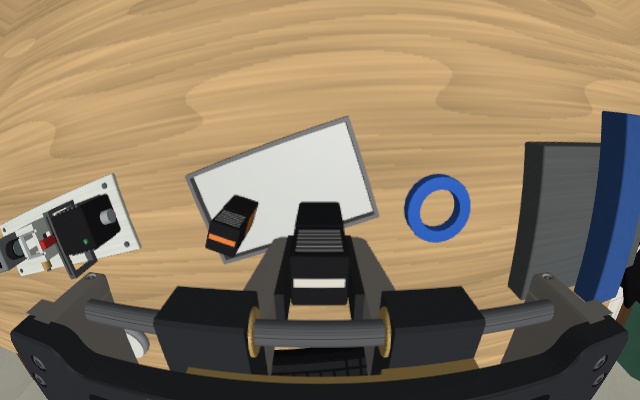

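Request:
step_arm --pt "0 -0.02 0.01 -0.02 0 0 0" --pt "0 -0.04 0.018 -0.02 0 0 0" --pt "0 -0.046 0.018 0 0 0 0" --pt "0 -0.046 0.018 0 0 0 0" --pt "0 -0.046 0.018 0 0 0 0" --pt "0 -0.046 0.018 0 0 0 0" --pt "0 -0.046 0.018 0 0 0 0" --pt "0 -0.046 0.018 0 0 0 0" --pt "0 -0.046 0.018 0 0 0 0" --pt "0 -0.03 0.01 0 0 0 -7.5" --pt "0 0 0 0 0 0 -7.5" --pt "0 0 0 0 0 0 0"

```text
time: 6.1
eef_pos: [0.6786, -0.0797, 0.2215]
eef_rot: [[-0.178, 0.984, -0.001], [0.984, 0.178, -0.0], [0.0, -0.001, -1.0]]
ft_force: [-0.8, 0.8, -2.0]
width: 0.325
```

Request:
step_arm --pt "0 0 0 0 0 0 0" --pt "0 0 0 0 0 0 0"

```text
time: 6.35
eef_pos: [0.6789, -0.0779, 0.2217]
eef_rot: [[-0.179, 0.984, -0.0], [0.984, 0.179, -0.0], [0.0, -0.0, -1.0]]
ft_force: [0.0, -0.0, -1.2]
width: 0.322
```

```bash
python3 look.py w5
```

```text
6.35 [ 0.6789 -0.0779  0.2217] [[-0.1789, 0.9839, -0.0002], [0.9839, 0.1789, -0.0], [0.0, -0.0002, -1.0]] 0.32186676882140475 [ 0.03 -0.02 -1.15]
```

View pics/w5.png

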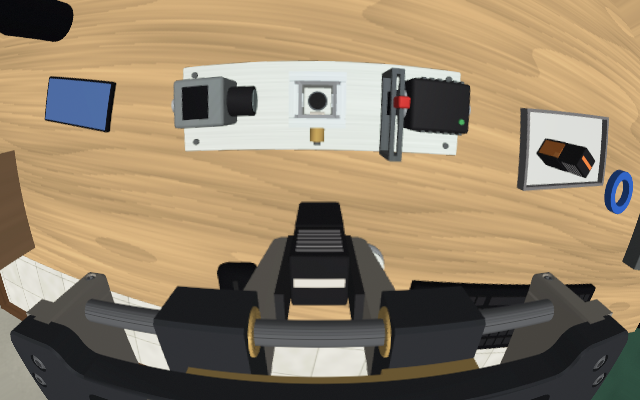

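The well is at about (318,100) with its plunger below at (317,135). The red tab is at (402,102), the lamp at (440,105) and the receiver at (205,102). The tester is nearly square to the tool.

```bash
python3 - <<'E'
from h import *
im=cv2.imread('pics/w5.png')
cv2.imwrite('pics/w5z.png',cv2.resize(im[60:160,270:350],None,fx=6,fy=6,interpolation=cv2.INTER_CUBIC))
cv2.imwrite('pics/w5y.png',cv2.resize(im[50:170,165:480],None,fx=2.5,fy=2.5,interpolation=cv2.INTER_CUBIC))
E
```

```text
(no output)
```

View pics/w5z.png

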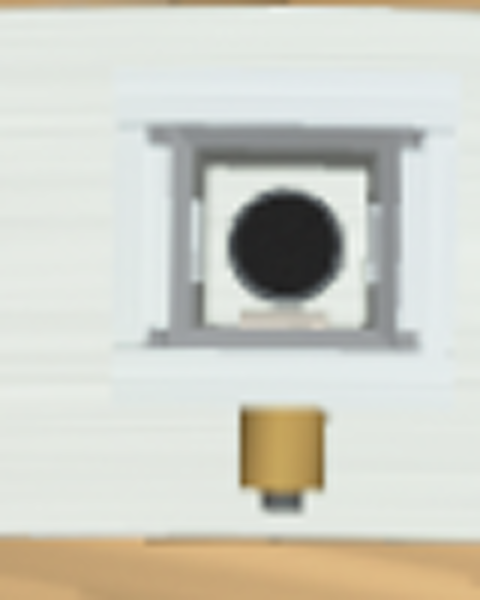

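View pics/w5y.png

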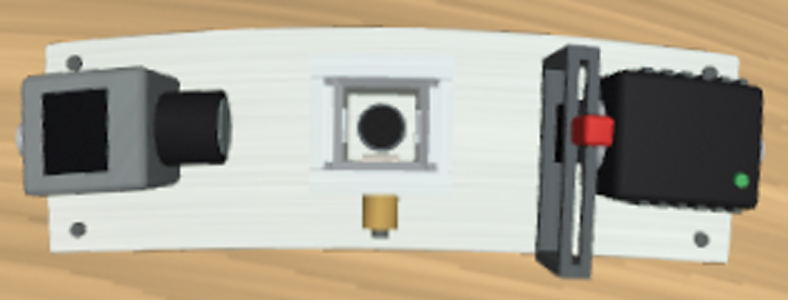

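```bash
python3 - <<'E'
from h import *
p=np.load('pics/w5.npy',allow_pickle=True)[0]
z=lambda u,v:(270+u/6-.42,60+v/6-.42)
y=lambda u,v:(165+u/2.5-.3,50+v/2.5-.3)
s=sensors.get_state();T=s['eef_rot'];P=s['eef_pos']
def show(n,q,h):
    m=at(p,q,h,True);print(n,m.round(4),'tool',(T.T@(m-P)).round(4));return m
show('mouth',z(285.5,238),.064)
show('plunger tip nose',z(283,318),.048)
B=[show(n,y(*q),.014) for n,q in [('TL',(46,45)),('BL',(52,250)),('TR',(738,58)),('BR',(730,262))]]
print(np.mean(B,0))
def ang(a,b):d=b-a;return np.degrees(np.arctan2(d[1],d[0])),np.linalg.norm(d)
print(ang(B[0],B[2]),ang(B[1],B[3]),'perp',ang(B[0],B[1]),ang(B[2],B[3]))
S=[show('screw',y(*q),.014) for q in [(75,63),(78,230),(709,72),(701,240)]]
print(ang(S[0],S[2]),ang(S[1],S[3]),np.mean(S,0))
show('tab top',y(592,130),.097)
a=show('blk',z(115,72),.064);b=show('blk',z(458,72),.064);c=show('blk',z(115,405),.064);d=show('blk',z(458,405),.064)
print(ang(a,b),ang(c,d),ang(a,c),ang(b,d))
# cell top in the hand
C=[show('cell stripe',q,P[2]+.0345) for q in [(293,284),(347,284)]]
C=[show('cell top',q,P[2]+.0345) for q in [(291,256),(350,256),(293,304),(348,304)]]
E
```

```text
mouth [ 0.5855 -0.0974  0.064 ] tool [-0.0024 -0.0954  0.1577]
plunger tip nose [ 0.5996 -0.0954  0.048 ] tool [-0.0029 -0.0812  0.1737]
TL [ 0.5651 -0.2753  0.014 ] tool [-0.1737 -0.1474  0.2077]
BL [ 0.6711 -0.2568  0.014 ] tool [-0.1745 -0.0398  0.2077]
TR [0.5075 0.074  0.014 ] tool [ 0.1802 -0.1414  0.2077]
BR [0.6134 0.0936 0.014 ] tool [ 0.1805 -0.0337  0.2077]
[ 0.58927847 -0.09110971  0.014     ]
(np.float64(99.35126054840512), np.float64(0.3539729297306116)) (np.float64(99.34393076388282), np.float64(0.3550566281285106)) perp (np.float64(9.897241167076738), np.float64(0.10763757706479767)) (np.float64(10.473520781015702), np.float64(0.10769877106149658))
screw [ 0.5733 -0.257   0.014 ] tool [-0.1572 -0.136   0.2077]
screw [ 0.6587 -0.2429  0.014 ] tool [-0.1587 -0.0495  0.2077]
screw [0.5197 0.0592 0.014 ] tool [ 0.1635 -0.1321  0.2077]
screw [0.606 0.074 0.014] tool [ 0.1625 -0.0445  0.2077]
(np.float64(99.62105464451899), np.float64(0.32074680989387633)) (np.float64(99.432828801432), np.float64(0.32123185329383486)) [ 0.58943391 -0.09167938  0.014     ]
tab top [ 0.5723 -
[... 254 characters left out ...]
064 ] tool [ 0.0279 -0.0661  0.1577]
(np.float64(100.24126720661936), np.float64(0.05948485903294739)) (np.float64(100.27489649053975), np.float64(0.06026657288172405)) (np.float64(9.92401252164617), np.float64(0.05927194980376901)) (np.float64(10.679914984047699), np.float64(0.05923740420852018))
cell stripe [ 0.6838 -0.0912  0.2562] tool [-0.0139  0.0023 -0.0345]
cell stripe [ 0.6788 -0.0639  0.2562] tool [ 0.0138  0.0024 -0.0345]
cell top [ 0.6678 -0.0945  0.2562] tool [-0.0143 -0.0139 -0.0345]
cell top [ 0.6626 -0.066   0.2562] tool [ 0.0147 -0.0139 -0.0345]
cell top [ 0.6964 -0.0894  0.2562] tool [-0.0144  0.0151 -0.0345]
cell top [ 0.6912 -0.0605  0.2562] tool [ 0.0149  0.0152 -0.0345]
```

```bash
python3 - <<'E'
from h import *
im=cv2.imread('pics/w5.png')
cv2.imwrite('pics/w5c.png',cv2.resize(im[195:325,255:385],None,fx=4.5,fy=4.5,interpolation=cv2.INTER_CUBIC))
E
```

```text
(no output)
```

View pics/w5c.png

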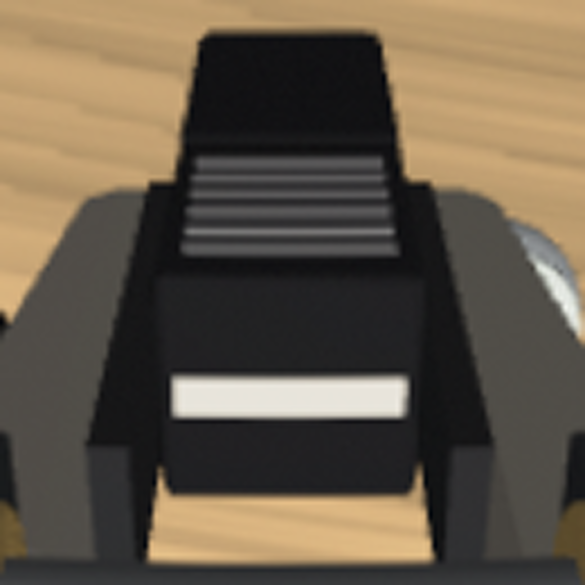

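Request:
step_arm --pt "0 0 -0.03 0 0 0 0.6" --pt "0 0 -0.04 0 0 0 0" --pt "0 -0.0026 -0.0265 0 0 0 0" --pt "0 0 0 0.03 0 0 0" --pt "0 0 0 0.03 0 0 0" --pt "0 0 0 0.022 0 0 0" --pt "0 0 0 0 0 0 0" --pt "0 0 0 0 0 0 0" --pt "0 0 0 0 0 0 0"

```text
time: 7.52
eef_pos: [0.5852, -0.0975, 0.1408]
eef_rot: [[-0.17, 0.986, 0.002], [0.986, 0.17, -0.0], [-0.001, 0.002, -1.0]]
ft_force: [0.4, 0.4, -1.6]
width: 0.318
```

```bash
python3 look.py w6; python3 - <<'E'
from h import *
im=cv2.imread('pics/w6.png')
cv2.imwrite('pics/w6z.png',cv2.resize(im[130:330,170:470],None,fx=2.6,fy=2.6,interpolation=cv2.INTER_CUBIC))
im=camera('side')[:,:,::-1]
cv2.imwrite('pics/s6z.png',cv2.resize(im[160:280,260:380],None,fx=5,fy=5,interpolation=cv2.INTER_CUBIC))
E
```

```text
7.525 [ 0.5852 -0.0975  0.1408] [[-0.1696, 0.9855, 0.0019], [0.9855, 0.1696, -0.0003], [-0.0006, 0.0018, -1.0]] 0.31813808618990486 [ 0.43  0.36 -1.58]
```

View pics/w6z.png

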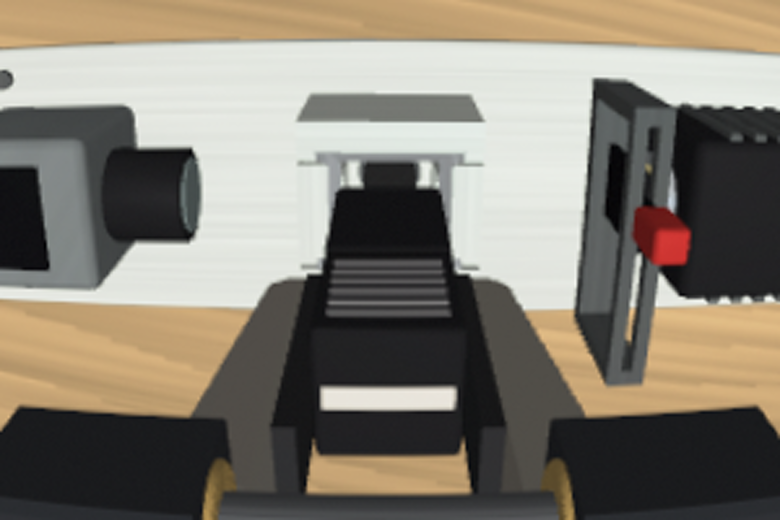

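View pics/s6z.png

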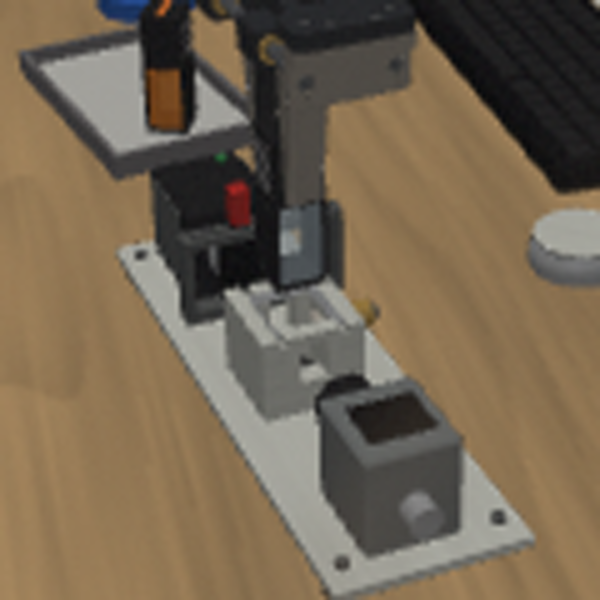

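```bash
python3 - <<'E'
from h import *
p=np.load('pics/w6.npy',allow_pickle=True)[0]
z=lambda u,v:(170+u/2.6-.3,130+v/2.6-.3)
s=sensors.get_state();T=s['eef_rot'];P=s['eef_pos']
def show(n,q,h):
    m=at(p,q,h,True);print(n,m.round(4),'tool',(T.T@(m-P)).round(4));return m
show('blk near L',z(297,122),.064);show('blk near R',z(484,122),.064)
show('blk near base L',z(313,95),.014);
show('mouth edge',z(345,153),.064);show('mouth edge',z(435,153),.064)
show('cell foot L',z(335,190),.083);show('cell foot R',z(447,190),.083)
show('top nearL',z(314,328),.1408+.0345);show('top near R',z(465,328),.1408+.0345)
show('top farL',z(317,453),.1408+.0345);show('top far R',z(462,453),.1408+.0345)
show('tab top',z(669,252),.097)
# side camera check
c=camera_params('side');f=lambda u,v:(260+u/5-.4,160+v/5-.4)
for n,q,h in [('mouth corners blk W',(225,292),.064),('S',(270,352),.064),('E',(365,335),.064),('N',(322,275),.064)]:
    print(n,at(c,f(*q),h))
E
```

```text
blk near L [ 0.5611 -0.1314  0.064 ] tool [-0.0293 -0.0294  0.0765]
blk near R [ 0.551  -0.0733  0.064 ] tool [ 0.0297 -0.0294  0.0765]
blk near base L [ 0.5614 -0.1308  0.014 ] tool [-0.0287 -0.029   0.1265]
mouth edge [ 0.5685 -0.1148  0.064 ] tool [-0.0142 -0.0193  0.0765]
mouth edge [ 0.5636 -0.0867  0.064 ] tool [ 0.0143 -0.0193  0.0765]
cell foot L [ 0.5752 -0.1158  0.083 ] tool [-0.0163 -0.0128  0.0575]
cell foot R [ 0.5696 -0.083   0.083 ] tool [ 0.017  -0.0128  0.0575]
top nearL [ 0.5739 -0.1142  0.1753] tool [-0.0146 -0.0137 -0.0348]
top near R [ 0.5691 -0.0861  0.1753] tool [ 0.014  -0.0137 -0.0348]
top farL [ 0.6027 -0.1098  0.1753] tool [-0.0151  0.0155 -0.0347]
top far R [ 0.5977 -0.0805  0.1753] tool [ 0.0146  0.0155 -0.0347]
tab top [ 0.5731 -0.0152  0.097 ] tool [0.0832 0.0022 0.0435]
mouth corners blk W [ 0.5501563 -0.0743783  0.064    ]
S [ 0.56230464 -0.13895049  0.064     ]
E [ 0.6148797  -0.13611567  0.064     ]
N [ 0.60653762 -0.07085534  0.064     ]
```

Request:
step_arm --pt "0 0 0 0.01 0 0 0" --pt "0 0 0 0.006 0 0 0" --pt "0 0 0 0.004 0 0 0" --pt "0 0 0 0.003 0 0 0" --pt "0 0 0 0 0 0 0"

```text
time: 8.25
eef_pos: [0.5843, -0.0974, 0.1163]
eef_rot: [[-0.17, 0.986, -0.0], [0.986, 0.17, 0.0], [0.0, -0.0, -1.0]]
ft_force: [-0.3, -0.5, -1.1]
width: 0.322
```

Request:
step_arm --pt "0 0 0 0.002 0 0 0" --pt "0 0 0 0.002 0 0 0" --pt "0 0 0 0 0 0 0"

```text
time: 8.62
eef_pos: [0.5845, -0.0974, 0.1125]
eef_rot: [[-0.17, 0.986, 0.0], [0.986, 0.17, -0.0], [-0.0, 0.0, -1.0]]
ft_force: [0.7, 0.1, -1.4]
width: 0.322
```

Request:
step_arm --pt "0 0 0 0.002 0 0 0" --pt "0 0 0 0.002 0 0 0" --pt "0 0 0 0 0 0 0"

```text
time: 9.0
eef_pos: [0.5846, -0.0974, 0.1085]
eef_rot: [[-0.17, 0.986, 0.0], [0.986, 0.17, 0.0], [-0.0, 0.0, -1.0]]
ft_force: [0.7, 1.1, -1.1]
width: 0.322
```

Request:
step_arm --pt "0 0 0 0.002 0 0 0" --pt "0 0 0 0.002 0 0 0" --pt "0 0 0 0 0 0 0"

```text
time: 9.38
eef_pos: [0.5846, -0.0975, 0.1046]
eef_rot: [[-0.17, 0.986, 0.0], [0.986, 0.17, -0.0], [-0.0, 0.0, -1.0]]
ft_force: [1.6, 1.2, 0.4]
width: 0.322
```

Request:
step_arm --pt "0 0 0 0.002 0 0 0" --pt "0 0 0 0.002 0 0 0" --pt "0 0 0 0 0 0 0"

```text
time: 9.75
eef_pos: [0.5846, -0.0976, 0.1008]
eef_rot: [[-0.17, 0.986, 0.0], [0.986, 0.17, -0.0], [-0.0, 0.0, -1.0]]
ft_force: [0.1, -0.5, 3.3]
width: 0.325
```

Request:
step_arm --pt "0 0 0 0.001 0 0 0" --pt "0 0 0 0.001 0 0 0" --pt "0 0 0 0.001 0 0 0"

```text
time: 10.12
eef_pos: [0.5846, -0.0975, 0.0977]
eef_rot: [[-0.17, 0.986, 0.0], [0.986, 0.17, -0.0], [-0.0, 0.0, -1.0]]
ft_force: [-1.1, -1.0, 4.6]
width: 0.325
```

Request:
step_arm --pt "0 0 0 0.001 0 0 0" --pt "0 0 0 0.001 0 0 0" --pt "0 0 0 0.001 0 0 0"

```text
time: 10.5
eef_pos: [0.5845, -0.0974, 0.0946]
eef_rot: [[-0.17, 0.986, 0.0], [0.986, 0.17, 0.0], [-0.0, 0.0, -1.0]]
ft_force: [0.2, 0.2, 5.6]
width: 0.324
```

Request:
step_arm --pt "0 0 0 0.0005 0 0 0" --pt "0 0 0 0.0005 0 0 0"

```text
time: 10.75
eef_pos: [0.5846, -0.0974, 0.0936]
eef_rot: [[-0.17, 0.986, 0.0], [0.986, 0.17, -0.0], [-0.0, 0.0, -1.0]]
ft_force: [0.9, 0.4, 5.6]
width: 0.321
```

Request:
step_arm --pt "0 0 0 0.0005 0 0 0" --pt "0 0 0 0.0005 0 0 0"

```text
time: 11.0
eef_pos: [0.5845, -0.0974, 0.0926]
eef_rot: [[-0.17, 0.986, 0.0], [0.986, 0.17, 0.0], [-0.0, 0.0, -1.0]]
ft_force: [0.5, -0.6, 5.3]
width: 0.323
```

Request:
step_arm --pt "0 0 0 0.0005 0 0 0" --pt "0 0 0 0.0005 0 0 0"

```text
time: 11.25
eef_pos: [0.5845, -0.0974, 0.0916]
eef_rot: [[-0.17, 0.986, 0.0], [0.986, 0.17, -0.0], [-0.0, 0.0, -1.0]]
ft_force: [0.0, -1.1, 5.4]
width: 0.323
```

Request:
step_arm --pt "0 0 0 0.0005 0 0 0" --pt "0 0 0 0.0003 0 0 0"

```text
time: 11.5
eef_pos: [0.5845, -0.0975, 0.0908]
eef_rot: [[-0.17, 0.986, 0.0], [0.986, 0.17, -0.0], [-0.0, 0.0, -1.0]]
ft_force: [0.3, -0.2, 4.9]
width: 0.327
```

Request:
step_arm --pt "0 0 0 0.0005 0 0 0" --pt "0 0 0 0.0005 0 0 0"

```text
time: 11.75
eef_pos: [0.5845, -0.0974, 0.0898]
eef_rot: [[-0.17, 0.986, 0.0], [0.986, 0.17, -0.0], [-0.0, 0.0, -1.0]]
ft_force: [0.9, -1.2, 6.0]
width: 0.324
```

Request:
step_arm --pt "0 0 0 0.0005 0 0 0" --pt "0 0 0 0.0003 0 0 0"

```text
time: 12.0
eef_pos: [0.5845, -0.0974, 0.089]
eef_rot: [[-0.17, 0.986, 0.0], [0.986, 0.17, 0.0], [-0.0, 0.0, -1.0]]
ft_force: [-0.1, -1.3, 4.9]
width: 0.324
```

Request:
step_arm --pt "0 0 0 0.0005 0 0 0" --pt "0 0 0 0.0005 0 0 0"

```text
time: 12.25
eef_pos: [0.5845, -0.0974, 0.088]
eef_rot: [[-0.17, 0.986, 0.0], [0.986, 0.17, -0.0], [-0.0, 0.0, -1.0]]
ft_force: [-0.9, -0.9, 4.8]
width: 0.321
```

Request:
step_arm --pt "0 0 0 0.0005 0 0 0" --pt "0 0 0 0.0005 0 0 0"

```text
time: 12.5
eef_pos: [0.5845, -0.0975, 0.087]
eef_rot: [[-0.17, 0.986, 0.0], [0.986, 0.17, -0.0], [-0.0, 0.0, -1.0]]
ft_force: [0.5, -0.5, 4.7]
width: 0.326
```

Request:
step_arm --pt "0 0 0 0.0005 0 0 0" --pt "0 0 0 0.0005 0 0 0"

```text
time: 12.75
eef_pos: [0.5845, -0.0975, 0.086]
eef_rot: [[-0.17, 0.986, 0.0], [0.986, 0.17, -0.0], [-0.0, 0.0, -1.0]]
ft_force: [-0.1, -0.9, 5.2]
width: 0.323
```

Request:
step_arm --pt "0 0 0 0.0005 0 0 0" --pt "0 0 0 0.0005 0 0 0"

```text
time: 13.0
eef_pos: [0.5845, -0.0975, 0.085]
eef_rot: [[-0.17, 0.986, 0.0], [0.986, 0.17, -0.0], [-0.0, 0.0, -1.0]]
ft_force: [0.6, -0.3, 5.0]
width: 0.323
```

Request:
step_arm --pt "0 0 0 0.0005 0 0 0" --pt "0 0 0 0.0005 0 0 0"

```text
time: 13.25
eef_pos: [0.5845, -0.0974, 0.084]
eef_rot: [[-0.17, 0.986, 0.0], [0.986, 0.17, -0.0], [-0.0, 0.0, -1.0]]
ft_force: [0.2, 0.3, 4.5]
width: 0.323
```

Request:
step_arm --pt "0 0 0 0.0005 0 0 0" --pt "0 0 0 0.0005 0 0 0"

```text
time: 13.5
eef_pos: [0.5845, -0.0975, 0.083]
eef_rot: [[-0.17, 0.986, 0.0], [0.986, 0.17, -0.0], [-0.0, 0.0, -1.0]]
ft_force: [0.3, -0.6, 5.9]
width: 0.321
```

```bash
python3 look.py w7; python3 - <<'E'
from h import *
im=cv2.imread('pics/w7.png')
cv2.imwrite('pics/w7z.png',cv2.resize(im[180:330,220:420],None,fx=3.5,fy=3.5,interpolation=cv2.INTER_CUBIC))
E
```

```text
13.5 [ 0.5845 -0.0975  0.083 ] [[-0.1696, 0.9855, 0.0002], [0.9855, 0.1696, -0.0], [-0.0, 0.0002, -1.0]] 0.32134750441485865 [ 0.31 -0.56  5.86]
```

View pics/w7z.png

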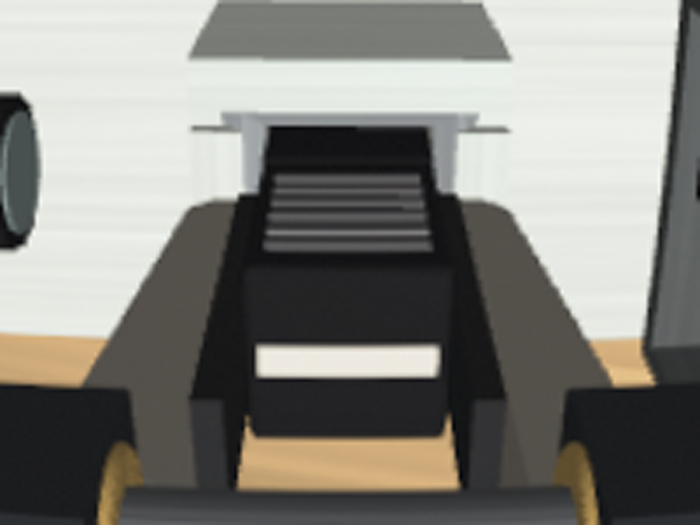

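The cell is well inside the well. Its stripe still sits at row 283, the same as before, so it hasn't slipped in the grip. I'll keep going down.

Request:
step_arm --pt "0 0 0 0.0005 0 0 0" --pt "0 0 0 0.0005 0 0 0"

```text
time: 13.8
eef_pos: [0.5845, -0.0975, 0.082]
eef_rot: [[-0.17, 0.986, 0.0], [0.986, 0.17, -0.0], [-0.0, 0.0, -1.0]]
ft_force: [1.1, -0.0, 5.1]
width: 0.321
```

Request:
step_arm --pt "0 0 0 0.0005 0 0 0" --pt "0 0 0 0.0005 0 0 0"

```text
time: 14.05
eef_pos: [0.5845, -0.0975, 0.081]
eef_rot: [[-0.17, 0.986, 0.0], [0.986, 0.17, -0.0], [-0.0, 0.0, -1.0]]
ft_force: [-0.7, 1.5, 4.7]
width: 0.325
```

Request:
step_arm --pt "0 0 0 0.0005 0 0 0" --pt "0 0 0 0.0005 0 0 0"

```text
time: 14.3
eef_pos: [0.5845, -0.0975, 0.0802]
eef_rot: [[-0.17, 0.986, 0.0], [0.986, 0.17, -0.0], [-0.0, 0.0, -1.0]]
ft_force: [0.0, 0.5, 9.0]
width: 0.322
```

The force rose from 5 to 9 N, so the cell is touching the rest. I'll push to about +10 N over the drag.

Request:
step_arm --pt "0 0 0 0.0004 0 0 0" --pt "0 0 0 0 0 0 0"

```text
time: 14.55
eef_pos: [0.5845, -0.0975, 0.0799]
eef_rot: [[-0.17, 0.986, 0.0], [0.986, 0.17, -0.0], [-0.0, 0.0, -1.0]]
ft_force: [-0.9, -0.6, 8.0]
width: 0.324
```

Request:
step_arm --pt "0 0 0 0.0004 0 0 0" --pt "0 0 0 0 0 0 0"

```text
time: 14.8
eef_pos: [0.5845, -0.0974, 0.0797]
eef_rot: [[-0.17, 0.986, 0.0], [0.986, 0.17, -0.0], [-0.0, 0.0, -1.0]]
ft_force: [-1.6, 0.4, 10.3]
width: 0.321
```

Request:
step_arm --pt "0 0 0 0.0005 0 0 0" --pt "0 0 0 0 0 0 0"

```text
time: 15.05
eef_pos: [0.5846, -0.0975, 0.0795]
eef_rot: [[-0.17, 0.986, 0.0], [0.986, 0.17, -0.0], [-0.0, 0.0, -1.0]]
ft_force: [-2.9, 0.5, 13.7]
width: 0.325
```

Request:
step_arm --pt "0 0 0 0.0003 0 0 0" --pt "0 0 0 0 0 0 0" --pt "0 0 0 0 0 0 0"

```text
time: 15.42
eef_pos: [0.5846, -0.0975, 0.0794]
eef_rot: [[-0.17, 0.986, 0.0], [0.986, 0.17, -0.0], [-0.0, 0.0, -1.0]]
ft_force: [-3.2, -0.0, 14.9]
width: 0.319
```

```bash
python3 look.py w8; python3 - <<'E'
from h import *
im=cv2.imread('pics/w8.png')
cv2.imwrite('pics/w8z.png',cv2.resize(im[180:330,220:420],None,fx=3.5,fy=3.5,interpolation=cv2.INTER_CUBIC))
E
```

```text
15.425 [ 0.5846 -0.0975  0.0794] [[-0.1697, 0.9855, 0.0004], [0.9855, 0.1697, -0.0001], [-0.0001, 0.0004, -1.0]] 0.31924205064028427 [-3.16 -0.02 14.91]
```

View pics/w8z.png

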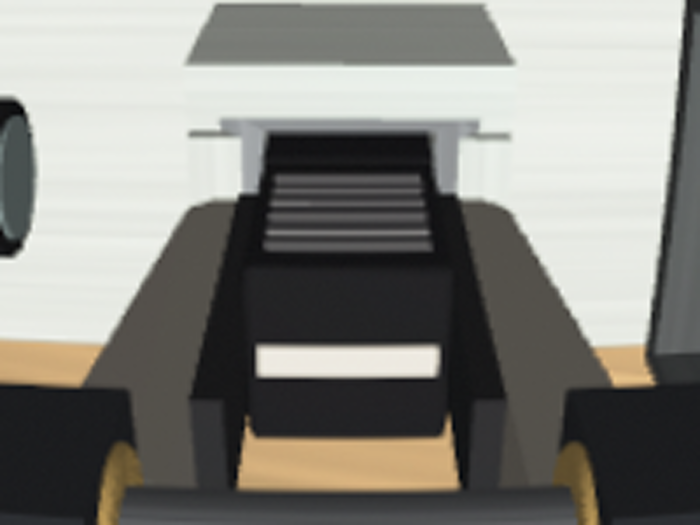

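It reads 14.9 N, about 10 N over the drag, and has compressed the rubber by roughly 1 mm. The cell hasn't slipped, so I'll let go.

Request:
step_arm --pt "0.6 0 0 0 0 0 0" --pt "0.6 0 0 0 0 0 0" --pt "0.6 0 0 0 0 0 0" --pt "0.6 0 0 0 0 0 0"

```text
time: 15.98
eef_pos: [0.5842, -0.0974, 0.0781]
eef_rot: [[-0.17, 0.986, -0.001], [0.986, 0.17, 0.0], [0.0, -0.001, -1.0]]
ft_force: [-0.1, 0.0, 0.4]
width: 0.6
```

Request:
step_arm --pt "0.6 0 0 -0.02 0 0 0" --pt "0.6 0 0 -0.04 0 0 0" --pt "0.6 0 0 -0.04 0 0 0" --pt "0.6 0 0 0 0 0 0" --pt "0.6 0 0 0 0 0 0"

```text
time: 16.6
eef_pos: [0.584, -0.0974, 0.1778]
eef_rot: [[-0.17, 0.985, -0.001], [0.986, 0.17, 0.0], [0.0, -0.001, -1.0]]
ft_force: [0.7, -1.5, 0.4]
width: 0.6
```

```bash
python3 look.py w9; python3 - <<'E'
from h import *
im=cv2.imread('pics/w9.png')
cv2.imwrite('pics/w9z.png',cv2.resize(im[110:310,200:500],None,fx=2.6,fy=2.6,interpolation=cv2.INTER_CUBIC))
E
```

```text
16.6 [ 0.584  -0.0974  0.1778] [[-0.1697, 0.9855, -0.0006], [0.9855, 0.1697, 0.0001], [0.0002, -0.0006, -1.0]] 0.599992922909266 [ 0.7  -1.45  0.38]
```

View pics/w9z.png

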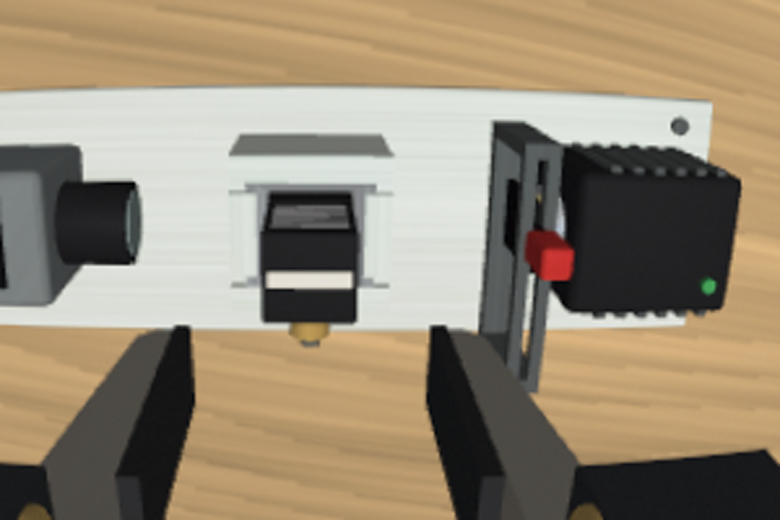

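```bash
python3 - <<'E'
from h import *
p=np.load('pics/w9.npy',allow_pickle=True)[0]
z=lambda u,v:(200+u/2.6-.3,110+v/2.6-.3)
s=sensors.get_state();T=s['eef_rot'];P=s['eef_pos']
def show(n,q,h):
    m=at(p,q,h,True);print(n,m.round(4),'tool',(T.T@(m-P)).round(4));return m
for n,q in [('L',(266,280)),('R',(354,280)),('nL',(262,232)),('nR',(356,232)),('fL',(265,321)),('fR',(356,321))]:show(n,q,.114)
a=show('tab nL',(z(537,248)),.097);b=show('tab nR',z(572,247),.097);show('tab fR',z(571,276),.097);show('tab fL',z(542,278),.097)
show('blk',z(232,155),.064);show('blk',z(393,155),.064)
E
```

```text
L [ 0.6513 -0.1339  0.114 ] tool [-0.0475  0.0606  0.0631]
R [ 0.6377 -0.0573  0.114 ] tool [0.0302 0.0602 0.0631]
nL [ 0.6058 -0.1419  0.114 ] tool [-0.0477  0.0144  0.0632]
nR [ 0.5925 -0.0656  0.114 ] tool [0.0298 0.0142 0.0632]
fL [ 0.6986 -0.1307  0.114 ] tool [-0.0524  0.1077  0.063 ]
fR [ 0.683 -0.045  0.114] tool [0.0347 0.1069 0.0631]
tab nL [ 0.5671 -0.0234  0.097 ] tool [ 0.0756 -0.0036  0.0803]
tab nR [ 0.5647 -0.0111  0.097 ] tool [ 0.0882 -0.0039  0.0803]
tab fR [ 0.5748 -0.0086  0.097 ] tool [0.0889 0.0065 0.0803]
tab fL [ 0.5772 -0.0188  0.097 ] tool [0.0784 0.0072 0.0803]
blk [ 0.5604 -0.1305  0.064 ] tool [-0.0288 -0.0283  0.1133]
blk [ 0.5505 -0.0733  0.064 ] tool [ 0.0292 -0.0283  0.1133]
```

Request:
step_arm --pt "0 0.04 -0.017 0 0 0 0" --pt "0 0.04 -0.018 0 0 0 0" --pt "0 0 0 0 0 0 0" --pt "0 0 0 0 0 0 0" --pt "0 0 0 0.025 0 0 0" --pt "0 0 0 0.025 0 0 0" --pt "0 0 0 0.015 0 0 0" --pt "0 0 0 0 0 0 0" --pt "0 0 0 0 0 0 0"

```text
time: 17.77
eef_pos: [0.537, -0.0248, 0.1139]
eef_rot: [[-0.169, 0.986, 0.001], [0.986, 0.169, -0.0], [-0.0, 0.001, -1.0]]
ft_force: [-0.4, -0.7, 1.1]
width: 0.008
```

```bash
python3 look.py w10; python3 - <<'E'
from h import *
p=np.load('pics/w9.npy',allow_pickle=True)[0]
z=lambda u,v:(200+u/2.6-.3,110+v/2.6-.3)
for n,q in [('L',(266,280)),('R',(354,280)),('nL',(262,232)),('nR',(356,232)),('fL',(265,321)),('fR',(356,321))]:print(n,at(p,z(*q),.114,True).round(4))
E
```

```text
17.775 [ 0.537  -0.0248  0.1139] [[-0.1693, 0.9856, 0.0008], [0.9856, 0.1693, -0.0001], [-0.0002, 0.0008, -1.0]] 0.0076856954943867305 [-0.35 -0.72  1.07]
L [ 0.5873 -0.1112  0.114 ]
R [ 0.5827 -0.0843  0.114 ]
nL [ 0.5723 -0.1147  0.114 ]
nR [ 0.5674 -0.0866  0.114 ]
fL [ 0.601  -0.1094  0.114 ]
fR [ 0.5961 -0.0811  0.114 ]
```

View pics/w10.png

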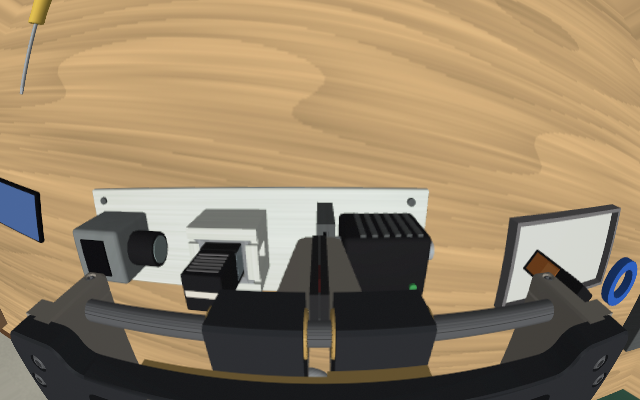

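The fingers are closed and in front of the tab, over the guide. The cell stands straight, with its top centred at (0.584, -0.098). I'll lower the fingers, then push.

Request:
step_arm --pt "0 0 0 0.015 0 0 0" --pt "0 0 0 0.01 0 0 0" --pt "0 0 0 0.006 0 0 0" --pt "0 0 0 0 0 0 0" --force 10

```text
time: 18.32
eef_pos: [0.5359, -0.0245, 0.0817]
eef_rot: [[-0.17, 0.986, -0.001], [0.986, 0.17, 0.0], [0.0, -0.001, -1.0]]
ft_force: [0.4, -0.6, 0.4]
width: 0.005
```

Request:
step_arm --pt "0 0 0.008 0 0 0 0" --pt "0 0 0.008 0 0 0 0" --pt "0 0 0.005 0 0 0 0" --pt "0 0 0.005 0 0 0 0" --pt "0 0 0.005 0 0 0 0"

```text
time: 18.95
eef_pos: [0.5668, -0.0193, 0.0823]
eef_rot: [[-0.17, 0.986, -0.001], [0.986, 0.17, -0.0], [0.0, -0.001, -1.0]]
ft_force: [-3.4, -0.5, 1.7]
width: 0.008
```

Request:
step_arm --pt "0 0 0.005 0 0 0 0" --pt "0 0 0.005 0 0 0 0" --pt "0 0 0.003 0 0 0 0" --pt "0 0 0.002 0 0 0 0" --pt "0 0 0 0 0 0 0"

```text
time: 19.58
eef_pos: [0.582, -0.0167, 0.0824]
eef_rot: [[-0.17, 0.986, 0.0], [0.986, 0.17, 0.0], [0.0, 0.0, -1.0]]
ft_force: [-0.3, -0.5, -0.4]
width: 0.001
```

Request:
step_arm --pt "0 0 0.001 0 0 0 0" --pt "0 0 0.001 0 0 0 0"

```text
time: 19.82
eef_pos: [0.5835, -0.0164, 0.0824]
eef_rot: [[-0.17, 0.986, -0.0], [0.986, 0.17, -0.0], [0.0, -0.0, -1.0]]
ft_force: [-1.7, -1.1, 1.2]
width: 0.001
```

Request:
step_arm --pt "0 0 0.001 0 0 0 0" --pt "0 0 0.001 0 0 0 0"

```text
time: 20.08
eef_pos: [0.585, -0.0161, 0.0823]
eef_rot: [[-0.17, 0.985, -0.002], [0.985, 0.17, -0.0], [0.0, -0.002, -1.0]]
ft_force: [-7.1, -1.3, 4.2]
width: 0.005
```

Request:
step_arm --pt "0 0 0.001 0 0 0 0" --pt "0 0 0.001 0 0 0 0"

```text
time: 20.32
eef_pos: [0.5852, -0.0161, 0.0822]
eef_rot: [[-0.17, 0.985, -0.005], [0.985, 0.17, -0.001], [0.0, -0.005, -1.0]]
ft_force: [-12.1, -4.0, 10.6]
width: 0.007
```

The force rises sharply and the tool has stopped, so the tab is at its stop. I'll back off, lift clear and check.

Request:
step_arm --pt "0 0 -0.01 0 0 0 0" --pt "0 0 -0.02 0 0 0 0" --pt "0 0 -0.02 -0.03 0 0 0" --pt "0 0 -0.02 -0.05 0 0 0" --pt "0 -0.04 0 -0.03 0 0 0" --pt "0 -0.04 0 0 0 0 0" --pt "0 0 0.03 0 0 0 0" --pt "0 0 0 0 0 0 0" --pt "0 0 0 0 0 0 0"

```text
time: 21.45
eef_pos: [0.5611, -0.101, 0.1921]
eef_rot: [[-0.17, 0.985, -0.001], [0.985, 0.17, 0.0], [0.0, -0.0, -1.0]]
ft_force: [-0.3, 0.0, 0.1]
width: 0.005
```

```bash
python3 look.py w11; python3 - <<'E'
from h import *
im=cv2.imread('pics/w11.png')
cv2.imwrite('pics/w11z.png',cv2.resize(im[110:310,200:500],None,fx=2.6,fy=2.6,interpolation=cv2.INTER_CUBIC))
im=camera('side')[:,:,::-1]
cv2.imwrite('pics/s11z.png',cv2.resize(im[140:280,250:390],None,fx=4.2,fy=4.2,interpolation=cv2.INTER_CUBIC))
E
```

```text
21.45 [ 0.5611 -0.101   0.1921] [[-0.1701, 0.9854, -0.0005], [0.9854, 0.1701, 0.0002], [0.0003, -0.0005, -1.0]] 0.004935206801048842 [-0.34  0.02  0.15]
```

View pics/w11z.png

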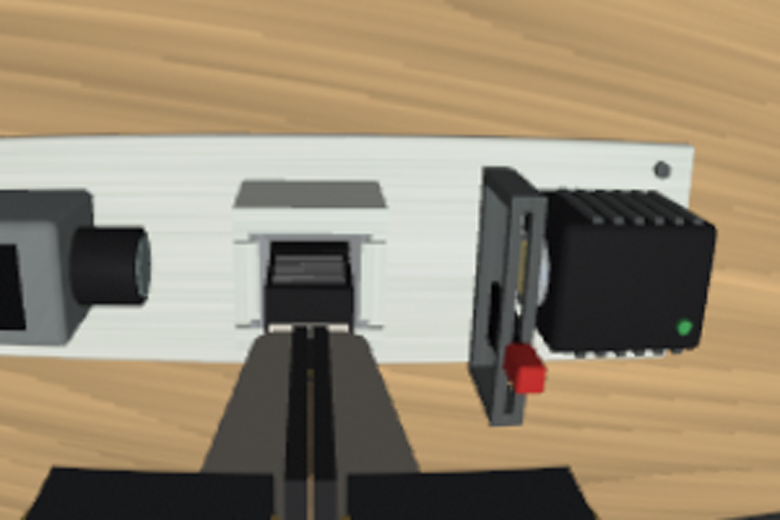

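View pics/s11z.png

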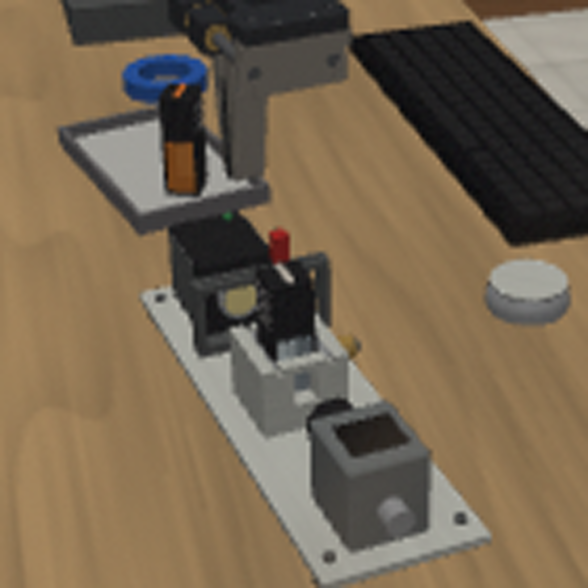

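```bash
python3 - <<'E'
from h import *
p=np.load('pics/w11.npy',allow_pickle=True)[0]
z=lambda u,v:(200+u/2.6-.3,110+v/2.6-.3)
T=sensors.get_state()['eef_rot']
o=np.array([.5845,-.0975,.097])
for n,q in [('nL',(513,366)),('nR',(545,364)),('fR',(544,391)),('fL',(516,392))]:print(n,(T.T@(at(p,z(*q),.097,True)-o)).round(4))
E
```

```text
nL [0.0758 0.023  0.    ]
nR [0.0883 0.0225 0.    ]
fR [0.0893 0.034  0.    ]
fL [0.0781 0.034  0.    ]
```

```bash
python3 -c "
from plant import workorder
print(workorder.hand_in())"
```

```text
the job is handed in; nothing more can be done
None
```

I took the clear cell by its handle, slid it into the well and pushed it onto the rubber rest. I then let it go, pushed the red shutter tab to its stop and handed the job in at about 21.5 s. Handing in gives no verdict, so I only have my own checks to go on.

- **Cell on the rest:** the wrist force read about 5 N while sliding and 14.9 N at the end, so the push was about 10 N beyond the drag. The limit on the rest is 20 N.
- **Cell position:** after letting go, the camera put its top within about 1 mm of the well's axis as measured. Its faces are square to the light path to within about 0.5°.
- **Shutter:** the camera shows about 27 mm of tab travel, and the force rose to 12 N as the tool stopped moving.
- **Rest of the scene:** in the last pictures the amber cell is still standing in the tray and the arm is clear of everything.

**Limits and disagreements:**
- I could not measure the force on the rest after letting go. That the cell still bears on it is inferred from the push and the plunger's hold.
- Camera measurements of known sizes came out 1–5% small.
- The first top-camera estimate of the cell was about 10 mm off the wrist camera's, so I used the wrist camera.

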